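# Set the end float of a key machine's carriage shaft

## Task

Feel the end float of the key machine's carriage shaft: take its black knob, push the shaft fully in until it bears on the brass collar, then pull it fully out until it bears on the brass cam. Then swing the cam lever so that about 4 mm of end float is left (2 to 6 mm will do), let go of the lever, and prove it: push the shaft in against the collar once more and pull it out against the cam once more. Leave the shaft out against the cam, let go, and do not disturb the keys, tools and other loose things lying about.

Things in the scene. Friction and masses are not known exactly. Their poses are not given: they have to be found in the camera images.
- machine: key machine fixed to the bench: base plate 260 x 220 x 12 mm carrying a lying shaft. Origin on the bench surface straight below the shaft axis; x level, along the shaft, from the knob end (-x) to the grey cutter head (+x, to the robot's left within 20 deg); z up. It turns only about the vertical. Offsets below are in this frame. Motor on the robot's side: y 59 to 126, x -80 to 90, 178 mm high
- guard_edge (a point): middle of the lower edge (knob side) of a grey guard bar hanging over the inner part of the knob: x -112 to -50, y -35 to 90, z 120 to 152 mm in the machine's frame; this point x -112, y 27.5, z 120. It bars a vertical gripper from the knob: come from the knob end (robot's right), tool tilted about 40 deg in the shaft's upright plane, fingers pointing down and to +x
- shaft: steel shaft 16 mm thick, level, axis 75 mm above the bench, sliding along the machine's x with about 2 N of friction. Origin on the axis at the front (-x) face of its thrust plate (10 mm thick along the shaft, 60 wide, 44 high); its machine x is 0 to -16 mm, more negative the farther the shaft is out. The plate moves between the cam in front of it and the collar behind it, the only stops
- knob (a point): middle of the shaft's black knob, a cylinder 24 mm in diameter and 34 mm long, coaxial with the shaft, 115 mm in front (-x) of the shaft's origin, 75 mm above the bench. Pinch it from both sides (fingers closing along the machine's y)
- plate_front (a point): point on the shaft axis at the thrust plate's front (-x) face, which meets the cam
- plate_rear (a point): point on the shaft axis at the thrust plate's rear (+x) face, 10 mm behind plate_front, which meets the collar
- collar: brass collar, 38 mm in diameter, 14 mm long, clamped fast round the shaft's path behind the thrust plate; it cannot be moved by hand. Where it is clamped differs by up to 3 mm from machine to machine. Its axes are those of the machine
- collar_face (a point): centre of the collar's front (-x) face: the inner stop
- lever: cam lever: flat steel bar, top 56 mm up, on a vertical pivot at machine x -30, y -15 mm (origin: bench below it), brass disc cam under the shaft, upright grip at the free end. Angle = its yaw less the machine's. 0: it points to the machine's -y; positive: its free end swings to +x and float shrinks. Range -0.6 to 0.8 rad. Stiff (0.5 N m), stays where left; 25 N on the shaft does not turn it
- cam (a point): centre of the cam disc (20 mm radius), 55 mm above the bench, 12 mm from the pivot on the lever's side: turning the lever from a to b takes away 12 (sin b - sin a) mm of float. Float = distance along machine x from here to collar_face, less 30 mm (cam radius and plate). A shaft resting on the cam is pushed along by it
- lever_grip (a point): point in the upright round black grip at the lever's end, 20 mm in diameter, from 56 to 100 mm above the bench, 115 mm from the pivot; this point is 80 mm above the bench. Can be taken from straight above and led round the pivot without turning the tool
- key_blank_a: loose brass key blank 51 mm long, 5 mm thick, on the machine's base plate; origin under the bow
- key_blank_b: another loose brass key blank, on the bench off the knob end
- padlock: loose brass padlock lying flat, 45 x 40 x 18 mm, on the bench off the knob end
- brush: loose cleaning brush lying on the bench, on the lever's side of the machine
- wrench: loose wrench lying on the bench, on the lever's side of the machine
- oil_bottle: loose white oil bottle, 110 mm high, 40 mm in diameter, standing behind the cutter head
- screw_tin: loose aluminium tin, 60 mm in diameter, 45 mm high, standing behind the cutter head

How it is judged:
By the outcome, as a careful person would: the job done as asked, in the order asked, and still so for the second after the job is handed in, with the robot touching nothing.
It also fails if it takes over 72 s, if anything falls off the work surface, if the arm or the gripper's body presses on something with over 40 N, if the wrist force passes 120 N, or if a joint passes its speed limit or range.

## Robot

A 7-joint arm with a two-finger parallel gripper is mounted at the origin on the work surface. World frame = base frame: x ahead of the robot, y to its left, z up, the work surface at z = 0. Lengths are in m, angles in rad, forces in N, time in s.
With the tool pointing down it reaches from about 0.4 to 0.85 m from the base axis. Payload 10.4 kg.
Tool frame: the origin (TCP) lies midway between the tips of the shut fingers; the grasp point (between the pads) lies 19 mm behind it; z points along the fingers, y is the line along which they close (so a half turn about z gives the same grasp; the last joint's range is limited). The gripper opens to 87 mm and grips with 3 to 60 N. Pads are 19 mm wide; open, the fingers measure 117 mm over their backs; the gripper's body (75 mm by 190 mm) begins 51 mm behind the grasp point.
Start: joints at [-1.174, 0.332, -0.065, 1.46, 0.022, 1.35, -0.088], TCP at [0.255, 0.571, 0.223] pointing down, gripper open.
Joint ranges: [-2.6, 2.6], [-0.5, 2.12], [-1.47, 1.34], [0.16, 2.42], [-1.27, 4.41], [0.06, 2.06], [-2.6, 2.6]. Speed limits (rad/s): [2.22, 2.22, 2.79, 2.79, 3.14, 3.14, 3.14].

## Interface

Orientations are given as a rotation vector (axis times angle).
In Python, from cell import robot, solve_ik, optics, job gives the robot as it stands. Calls block until the motion is done:
- robot.movep(position, orientation): joint-space move of the TCP to a pose.
- robot.move_linear(position, ori=None, velocity=0.15): straight line of the TCP; ori=None keeps the orientation; velocity is the mean speed in m/s.
- robot.movej(angles): joint-space move.
- robot.grip(opening, squeeze=None): finger opening in m; squeeze is the grip in N (None keeps the last); returns when the fingers have stopped.
- robot.sleep(seconds).
- solve_ik(position, orientation): joint angles nearest the present ones, or None.
- optics.camera(name): name is "scene" or "top" or "wrist"; returns a dict with "img" (420x560x3 uint8, red, green, blue), "mtx" (3x3 intrinsics, pixels), "T" (4x4, takes a point from camera to world coordinates); the wrist camera has in their place "tool_from_camera" (4x4, takes a point from camera to tool coordinates, whose origin is the TCP and whose axes are the flange's). Camera axes: x right, y down, z forward; pixel columns grow to the right and rows downward; lengths in m; the calibration is good to about 2 mm. A picture is of the moment at which its call begins: read the wrist's pose just before it. There is no depth.
A pose or a line that the arm cannot do raises robot.IKError and nothing moves.
- job.finish_job(): hands the job in; it is judged then, once.
Readings, each from a call of its own:
- robot.current_time_s(): time.
- robot.current_qpos(): joint angles.
- robot.current_qvel(): joint speeds.
- robot.current_tau(): joint torques, N m.
- robot.current_eef_pos(): TCP position.
- robot.current_orientation(): TCP orientation.
- robot.current_force(): force on the tool from outside, world axes, zero at the start.
- robot.current_torque(): the same for the moment, N m.
- robot.current_gripper_width(): finger opening in m.
- robot.current_grasp_force(): force on a finger pad.
Only numpy, scipy, OpenCV 4.12 (cv2) and the standard library are available. Lean on these libraries where they do the work, as an engineer would, in place of code of your own. Each camera call takes 0.05 s, during which the arm holds its last target. There are 200 camera calls.

## Working session

There is one attempt and no reset: what is moved stays moved. The work goes in short steps, each a Python script; the robot and the scene stay as the last script left them, time stands still between calls to the robot, and variables do not carry over. Pictures are saved under pics/ and viewed, at most 10 in all, crops included, and the job is handed in when it is done.

```bash
ls; mkdir -p pics; python3 - <<'E'
from cell import robot, optics
import cv2,numpy as np
np.set_printoptions(precision=4,suppress=True)
for n in("scene","top"):
    c=optics.camera(n); cv2.imwrite(f"pics/{n}0.png",cv2.resize(c["img"][:,:,::-1],None,fx=1.42,fy=1.42,interpolation=cv2.INTER_CUBIC)); cv2.imwrite(f"{n}_raw.png",c["img"][:,:,::-1])
    print(n,c["mtx"],c["T"]); np.savez(n,m=c["mtx"],T=c["T"])
w=optics.camera("wrist"); print(w["mtx"],w["tool_from_camera"])
print(robot.current_orientation(),robot.current_time_s(),robot.current_force())
E
```

```text
pics
scene [[456.0585   0.     272.5782]
 [  0.     456.0585 209.4256]
 [  0.       0.       1.    ]] [[-0.7077  0.6036 -0.3671  0.9503]
 [ 0.7065  0.6054 -0.3666  0.4889]
 [ 0.001  -0.5188 -0.8549  0.919 ]
 [ 0.      0.      0.      1.    ]]
top [[441.362    0.     283.7209]
 [  0.     441.362  210.1821]
 [  0.       0.       1.    ]] [[ 0.0154 -0.9987  0.0484  0.5619]
 [-0.9995 -0.0139  0.0297  0.1082]
 [-0.029  -0.0489 -0.9984  0.9623]
 [ 0.      0.      0.      1.    ]]
[[354.4141   0.     281.8352]
 [  0.     354.4141 206.6213]
 [  0.       0.       1.    ]] [[ 0.0002 -0.9612 -0.2759  0.0762]
 [ 1.      0.0001  0.0001 -0.0006]
 [-0.0001 -0.2759  0.9612 -0.1628]
 [ 0.      0.      0.      1.    ]]
[-0.6546 -3.0725  0.0017] 0.15 [ 0.3065 -0.0078 -1.3508]
```

View pics/scene0.png

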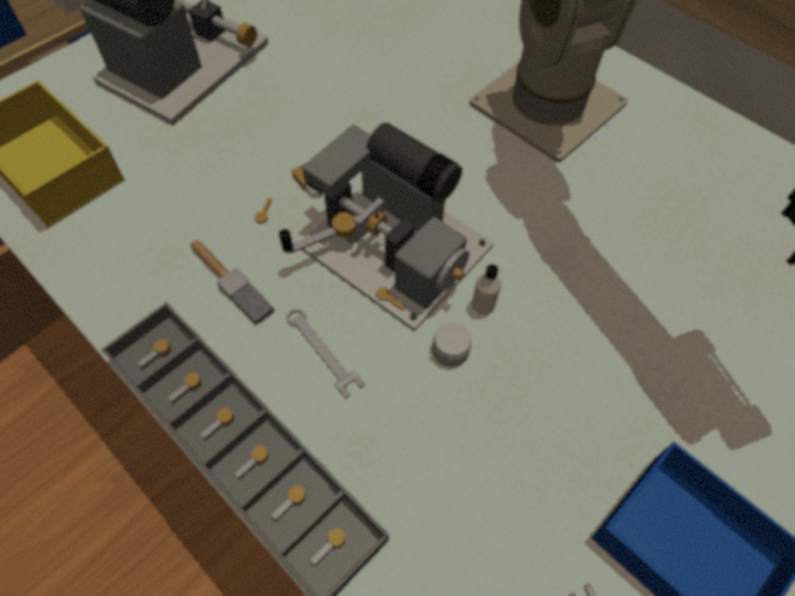

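View pics/top0.png

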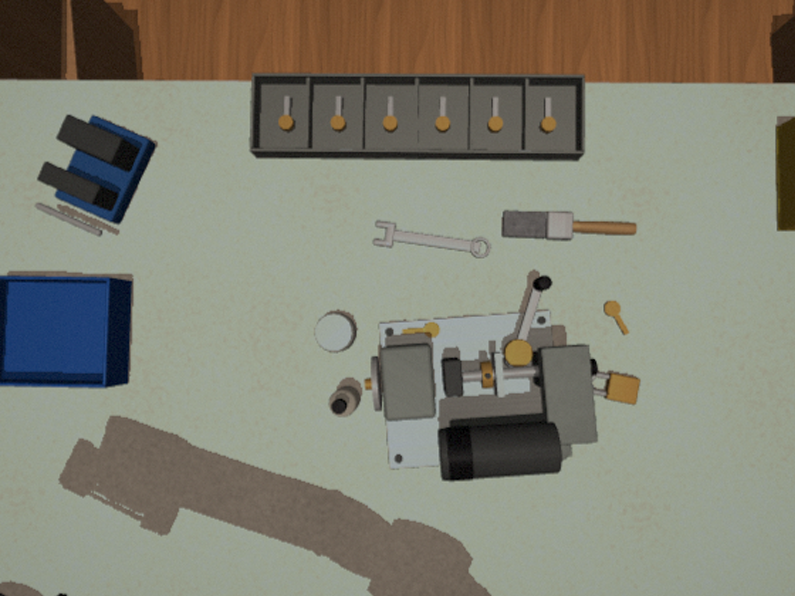

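The scene view shows the machine in the middle, lever grip at about (286,240), knob hidden. In the top view the grip top is at (542,283), the knob stub at (593,367), the padlock at (622,388) beside the knob end, and plate screws at (389,331), (541,320) and (398,458).

```bash
cat > h.py <<'E'
import numpy as np,cv2
from scipy.spatial.transform import Rotation as R
np.set_printoptions(precision=4,suppress=True)
def ray(px,m,T):
    d=T[:3,:3]@np.linalg.inv(m)@np.array([px[0],px[1],1.]); return T[:3,3],d
def onz(px,m,T,z):
    o,d=ray(px,m,T); return o+d*(z-o[2])/d[2]
def cross(rays):
    A=np.zeros((3,3));b=np.zeros(3)
    for o,d in rays:
        d=d/np.linalg.norm(d);P=np.eye(3)-np.outer(d,d);A+=P;b+=P@o
    p=np.linalg.solve(A,b); return p,[np.linalg.norm(np.cross(p-o,d/np.linalg.norm(d)))for o,d in rays]
def ori(z,y):
    z=np.array(z,float);z/=np.linalg.norm(z);y=np.array(y,float);y-=z*(y@z);y/=np.linalg.norm(y)
    return R.from_matrix(np.c_[np.cross(y,z),y,z]).as_rotvec()
def shot(name):
    from cell import robot,optics
    W=np.eye(4);W[:3,:3]=R.from_rotvec(robot.current_orientation()).as_matrix();W[:3,3]=robot.current_eef_pos()
    c=optics.camera("wrist");T=W@c["tool_from_camera"]
    cv2.imwrite(f"{name}_raw.png",c["img"][:,:,::-1]);np.savez(name,m=c["mtx"],T=T)
    cv2.imwrite(f"pics/{name}.png",cv2.resize(c["img"][:,:,::-1],(800,600),interpolation=cv2.INTER_CUBIC))
def load(n):
    f=np.load(n+".npz");return cv2.imread(n+"_raw.png"),f["m"],f["T"]
E
python3 - <<'E'
from h import *
from cell import robot,solve_ik
_,m,T=load("top")
r=lambda x,y:((x+.5)/1.42-.5,(y+.5)/1.42-.5)
for n,p,z in[("s1",(389,331),.012),("s2",(541,320),.012),("s3",(398,458),.012),("grip",(542,283),.1),("knob",(593,367),.075),("padlock",(622,388),.018),("cam",(518,352),.06),("collar",(488,374),.094)]:
    print(n,onz(r(*p),m,T,z))
s1,s2=[onz(r(*p),m,T,.012) for p in((389,331),(541,320))]
v=s1-s2; print("yaw x axis",np.arctan2(v[1],v[0]))
# wrist looks: tool down
for y in([0,1,0],[0,-1,0],[1,0,0],[-1,0,0]):
  for p in([.50,-.02,.3],[.58,-.02,.3],[.50,-.10,.25]):
    print(y,p,solve_ik(p,ori([0,0,-1],y)))
for y in([1,0,0],[-1,0,0]): print("knob",solve_ik([.56,-.17,.08],ori([0,.7,-.7],y)))
E
```

```text
s1 [0.5587 0.1572 0.012 ]
s2 [ 0.5788 -0.0718  0.012 ]
s3 [0.3686 0.1405 0.012 ]
grip [ 0.6279 -0.0563  0.1   ]
knob [ 0.513  -0.1325  0.075 ]
padlock [ 0.4796 -0.1906  0.018 ]
cam [ 0.5317 -0.0303  0.06  ]
collar [0.502  0.0158 0.094 ]
yaw x axis 1.6583052919673205
[0, 1, 0] [0.5, -0.02, 0.3] [-0.602   0.0004  0.5574  1.6828 -0.0002  1.4585  1.5262]
[0, 1, 0] [0.58, -0.02, 0.3] [-0.5047  0.2134  0.5515  1.4857 -0.1117  1.474   1.6183]
[0, 1, 0] [0.5, -0.1, 0.25] [-0.6121  0.0477  0.7541  1.7524 -0.0334  1.3545  1.7194]
[0, -1, 0] [0.5, -0.02, 0.3] [-0.6706 -0.003   0.6261  1.6855  0.0018  1.4586 -1.6155]
[0, -1, 0] [0.58, -0.02, 0.3] [-0.5946  0.2241  0.6636  1.49   -0.1379  1.4749 -1.5007]
[0, -1, 0] [0.5, -0.1, 0.25] [-0.6276  0.0478  0.7705  1.753  -0.034   1.3544 -1.4212]
[1, 0, 0] [0.5, -0.02, 0.3] [-0.6286 -0.0009  0.584   1.6838  0.0005  1.4585 -0.0446]
[1, 0, 0] [0.58, -0.02, 0.3] [-0.5463  0.2178  0.603   1.4877 -0.1234  1.4743  0.0576]
[1, 0, 0] [0.5, -0.1, 0.25] [-0.6154  0.0477  0.7576  1.7526 -0.0336  1.3545  0.1488]
[-1, 0, 0] [0.5, -0.02, 0.3] None
[-1, 0, 0] [0.58, -0.02, 0.3] None
[-1, 0, 0] [0.5, -0.1, 0.25] None
knob [ 0.075   0.8476  0.7608  1.4878 -1.0442  1.7409  1.0542]
knob [-0.0235  0.9414  0.9458  1.4933 -1.1619  1.8375 -2.0269]
```

```bash
python3 - <<'E'
from h import *
from cell import robot
o=ori([0,0,-1],[1,0,0])
robot.movep([.47,-.12,.27],o); robot.sleep(.3); shot("wA"); print(robot.current_time_s())
robot.movep([.62,-.20,.27],o); robot.sleep(.3); shot("wB"); print(robot.current_time_s())
E
```

```text
3.0667
4.2417
```

View pics/wA.png

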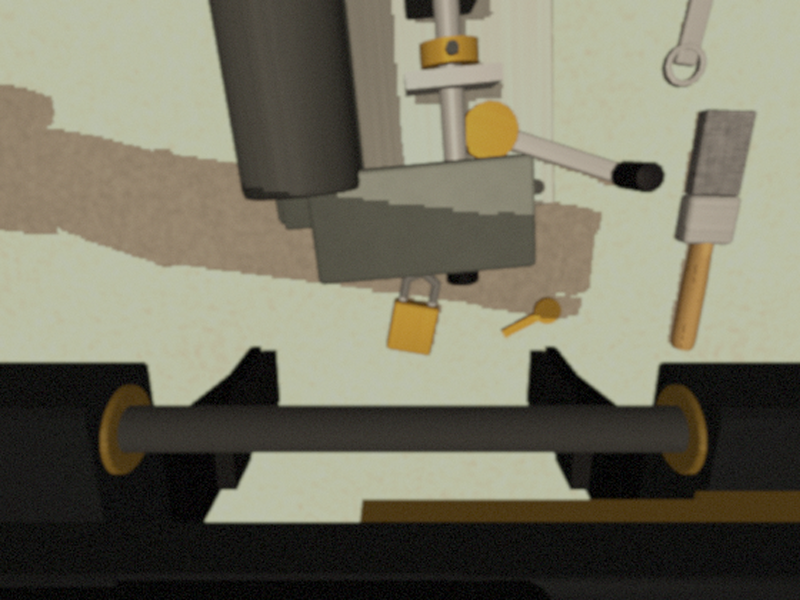

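View pics/wB.png

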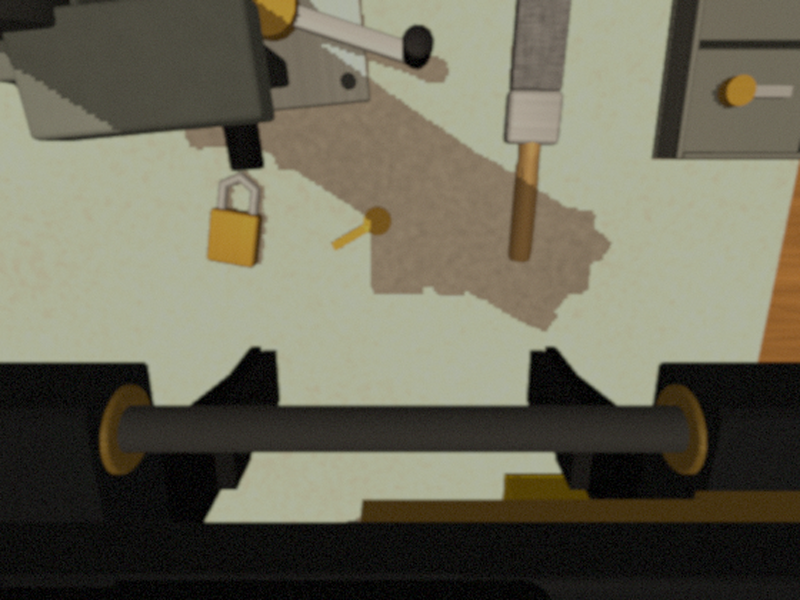

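wA shows the guard's lower edge from (320,282) to (534,265), knob end around (463,277), grip top (649,177), plate front edge (407,87)–(500,80). wB shows the guard edge (43,139)–(271,121), the knob's end edge (232,168)–(263,165), grip top (418,41), and plate screw (348,81).

```bash
python3 - <<'E'
from h import *
A=load("wA");B=load("wB");S=load("scene");Tp=load("top")
k=lambda p,s=.7:((p[0]+.5)*s-.5,(p[1]+.5)*s-.5)
t=1/1.42
def x(n,a,b):
    p,e=cross([ray(k(a),*A[1:]),ray(k(b),*B[1:])]); print(n,p,np.round(np.array(e)*1000,1)); return p
gl=x("guard L",(320,282),(43,139)); gr=x("guard R",(534,265),(271,121))
v=gl-gr;yaw=np.arctan2(-v[0],v[1]) # machine y=gl-gr dir
yaw=np.arctan2(v[1],v[0])-np.pi/2; print("len",np.linalg.norm(v),"yaw",yaw)
g=x("grip top",(649,177),(418,41))
# dark-blob refinement for grip top & knob (raw px)
for n,I,roi in(("A",A,(610,150,670,200)),("B",B,(395,18,440,75)),("Aknob",A,(440,262,485,295)),("Bknob",B,(215,120,270,175))):
    x0,y0,x1,y1=[int(q*.7) for q in roi];c=I[0][y0:y1,x0:x1].max(2);mk=(c<45).astype(np.uint8)
    ys,xs=np.nonzero(mk);print(n,len(xs),"bbox800",(xs.min()+x0)/.7,(xs.max()+x0+1)/.7,(ys.min()+y0)/.7,(ys.max()+y0+1)/.7)
    for r in range(ys.min(),ys.max()+1):
        q=xs[ys==r]; print((r,q.min()+x0,q.max()+x0) if len(q) else r,end=" ")
    print()
# shaft axis points in A at z~.08 and top
for p in((443.5,10),(455,150),(452,100)): print("shaftA",onz(k(p),*A[1:],.080))
print("knob end mid B",onz(k((247.5,166.5)),*B[1:],.075)," A end centre",onz(k((463,276)),*A[1:],.075))
a=onz(k((407,87)),*A[1:],.085);b=onz(k((500,80)),*A[1:],.085);print("plate front",a,b,(a+b)/2)
a=onz(k((425,66)),*A[1:],.090);print("cam centre top A",onz(k((492,130)),*A[1:],.06))
for s in((389,331),(541,320),(398,458)): print("screw top",onz(k(s,t),*Tp[1:],.012))
print("screw B",onz(k((348,81)),*B[1:],.012))
E
```

```text
guard L [ 0.4206 -0.119   0.1418] [0.8 0.8]
guard R [ 0.5468 -0.1092  0.141 ] [0.4 0.4]
len 0.12659396958843433 yaw -4.634775973377078
grip top [ 0.6282 -0.0609  0.0977] [0.2 0.2]
A 526 bbox800 612.8571428571429 662.8571428571429 162.85714285714286 190.0
(9, np.int64(436), np.int64(443)) (10, np.int64(433), np.int64(458)) (11, np.int64(432), np.int64(459)) (12, np.int64(431), np.int64(461)) (13, np.int64(431), np.int64(461)) (14, np.int64(430), np.int64(462)) (15, np.int64(430), np.int64(462)) (16, np.int64(429), np.int64(463)) (17, np.int64(429), np.int64(463)) (18, np.int64(429), np.int64(463)) (19, np.int64(429), np.int64(462)) (20, np.int64(429), np.int64(462)) (21, np.int64(429), np.int64(462)) (22, np.int64(430), np.int64(461)) (23, np.int64(431), np.int64(461)) (24, np.int64(433), np.int64(460)) (25, np.int64(435), np.int64(459)) (26, np.int64(441), np.int64(457)) (27, np.int64(446), np.int64(455)) 
B 389 bbox800 404.28571428571433 431.42857142857144 27.142857142857146 68.57142857142857
(7, np.int64(289), np.int64(295)) (8, np.int64(287), np.int64(297)) (9, np.int64(286), np.i
[... 2346 characters left out ...]
64(182)) (27, np.int64(161), np.int64(182)) (28, np.int64(162), np.int64(182)) (29, np.int64(162), np.int64(183)) (30, np.int64(162), np.int64(183)) (31, np.int64(162), np.int64(183)) (32, np.int64(162), np.int64(182)) (33, np.int64(163), np.int64(176)) 
shaftA [0.4946 0.0395 0.08  ]
shaftA [ 0.5042 -0.0444  0.08  ]
shaftA [ 0.5013 -0.0131  0.08  ]
knob end mid B [ 0.5126 -0.1349  0.075 ]  A end centre [ 0.513  -0.1325  0.075 ]
plate front [ 0.4719 -0.0057  0.085 ] [ 0.5311 -0.0016  0.085 ] [ 0.5015 -0.0036  0.085 ]
cam centre top A [ 0.5317 -0.0309  0.06  ]
screw top [0.5587 0.1572 0.012 ]
screw top [ 0.5788 -0.0718  0.012 ]
screw top [0.3686 0.1405 0.012 ]
screw B [ 0.5769 -0.0726  0.012 ]
```

```bash
cat >> h.py <<'E'
YAW=1.653
MX=np.array([np.cos(YAW),np.sin(YAW),0]);MY=np.array([-MX[1],MX[0],0])
def axis_force(): 
    from cell import robot
    return np.mean([robot.current_force() for _ in range(3)],0)@MX
def feel(sign,lim=12,maxd=.022,step=.001):
    """push (sign +1, in) or pull (-1, out) until the axial reaction builds up"""
    from cell import robot
    p=robot.current_eef_pos().copy();f0=axis_force();log=[]
    for i in range(int(maxd/step)):
        p=p+sign*step*MX; robot.move_linear(p,velocity=.03)
        f=axis_force(); log.append((round((robot.current_eef_pos()@MX)*1000,2),round(f-f0,1)))
        if (f-f0)*-sign>lim: break
    print("feel",sign,log,"t",robot.current_time_s()); return log
E
python3 - <<'E'
from h import *
from cell import robot
A=load("wA");B=load("wB")
k=lambda p,s=.7:((p[0]+.5)*s-.5,(p[1]+.5)*s-.5)
print("guard front A",[onz(k(p),*A[1:],.152) for p in((320,282),(534,265))],"B",[onz(k(p),*B[1:],.12) for p in((43,139),(271,121))])
kb=[onz((c,r+84),*B[1:],.075) for c,r in((168,5),(172.5,30.5))];print("knob axis",kb, (kb[0]-kb[1])[0]/(kb[0]-kb[1])[1])
end=np.array([.5128,-.134,.075]); g=end+MX*.012   # grasp 5 mm outside the knob's middle
z=(MX-[0,0,1])/np.sqrt(2); o=ori(z,-MY); tcp=g+.019*z
robot.grip(.06,20)
robot.movep(tcp-.11*z,o); robot.move_linear(tcp,velocity=.1); robot.sleep(.2); shot("wC")
print(tcp,robot.current_eef_pos(),robot.current_force(),robot.current_time_s())
E
```

```text
guard front A [array([ 0.4219, -0.1171,  0.152 ]), array([ 0.5437, -0.1071,  0.152 ])] B [array([ 0.4063, -0.1178,  0.12  ]), array([ 0.5418, -0.1077,  0.12  ])]
knob axis [array([ 0.5098, -0.1093,  0.075 ]), array([ 0.5121, -0.1331,  0.075 ])] -0.09797086029081063
[ 0.5107 -0.1087  0.0616] [ 0.5108 -0.109   0.0617] [-0.5085  0.0069  0.431 ] 7.325
```

View pics/wC.png

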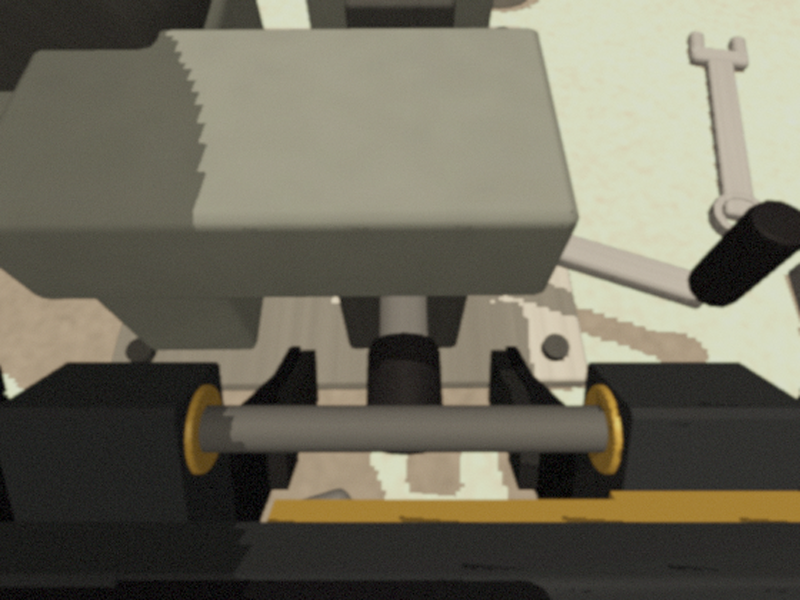

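wC shows the knob at columns 370–440 centred between the open fingers, clear of the guard, shaft vertical in the view (yaw good).

```bash
python3 - <<'E'
from h import *
from cell import robot
robot.grip(0.015,30); robot.sleep(.2)
print("w",robot.current_gripper_width(),robot.current_grasp_force(),robot.current_force(),robot.current_eef_pos())
feel(+1)
print(robot.current_force(),robot.current_eef_pos())
E
```

```text
w 0.02304497133292047 30.00999958254397 [ 4.7343  0.9483 -1.8258] [ 0.5111 -0.1086  0.0616]
feel 1 [(np.float64(-149.39), np.float64(-2.1)), (np.float64(-148.19), np.float64(-2.3)), (np.float64(-147.11), np.float64(-2.2)), (np.float64(-146.23), np.float64(-2.1)), (np.float64(-146.23), np.float64(-6.8)), (np.float64(-146.24), np.float64(-10.0)), (np.float64(-146.21), np.float64(-13.3))] t 9.9917
[  3.8102 -12.4327   0.6854] [ 0.5108 -0.1046  0.0615]
```

```bash
python3 - <<'E'
from h import *
from cell import robot
feel(-1,lim=27,maxd=.03)
print(robot.current_force(),robot.current_eef_pos(),robot.current_gripper_width())
E
```

```text
feel -1 [(np.float64(-147.13), np.float64(11.3)), (np.float64(-147.51), np.float64(15.6)), (np.float64(-148.98), np.float64(15.2)), (np.float64(-150.32), np.float64(14.0)), (np.float64(-151.38), np.float64(14.1)), (np.float64(-152.38), np.float64(12.7)), (np.float64(-153.33), np.float64(13.7)), (np.float64(-154.31), np.float64(14.8)), (np.float64(-155.33), np.float64(14.3)), (np.float64(-156.33), np.float64(14.2)), (np.float64(-157.32), np.float64(14.0)), (np.float64(-158.34), np.float64(14.4)), (np.float64(-158.85), np.float64(16.6)), (np.float64(-158.94), np.float64(19.4)), (np.float64(-159.02), np.float64(23.2)), (np.float64(-159.08), np.float64(26.4)), (np.float64(-159.11), np.float64(29.6))] t 14.275
[ 1.5511 17.126  -1.9159] [ 0.5119 -0.1175  0.0616] 0.023104503525190723
```

```bash
python3 - <<'E'
from h import *
from cell import robot
robot.grip(.06)
z=R.from_rotvec(robot.current_orientation()).as_matrix()[:,2]
robot.move_linear(robot.current_eef_pos()-.12*z,velocity=.2)
P=np.array([.5193,-.0271,0]);L=.1140
pos=lambda a,h:P+L*(np.sin(a)*MX-np.cos(a)*MY)+[0,0,h]
a0=-.383; print(pos(a0,0))
o=ori([0,0,-1],MX)
p=robot.current_eef_pos();robot.move_linear([p[0]+.03,p[1],.24],velocity=.3)
robot.movep(pos(a0,.19),o); robot.move_linear(pos(a0,.063),velocity=.15)
print(robot.current_force()); robot.grip(.012,20); robot.sleep(.2)
print(robot.current_gripper_width(),robot.current_force(),robot.current_eef_pos(),robot.current_time_s())
shot("wD")
E
```

```text
[ 0.6282 -0.0609  0.    ]
[ 0.0339 -0.6033  0.2449]
0.019640294007110842 [-0.3518 -0.5608  0.4274] [ 0.6282 -0.0609  0.063 ] 19.25
```

View pics/wD.png

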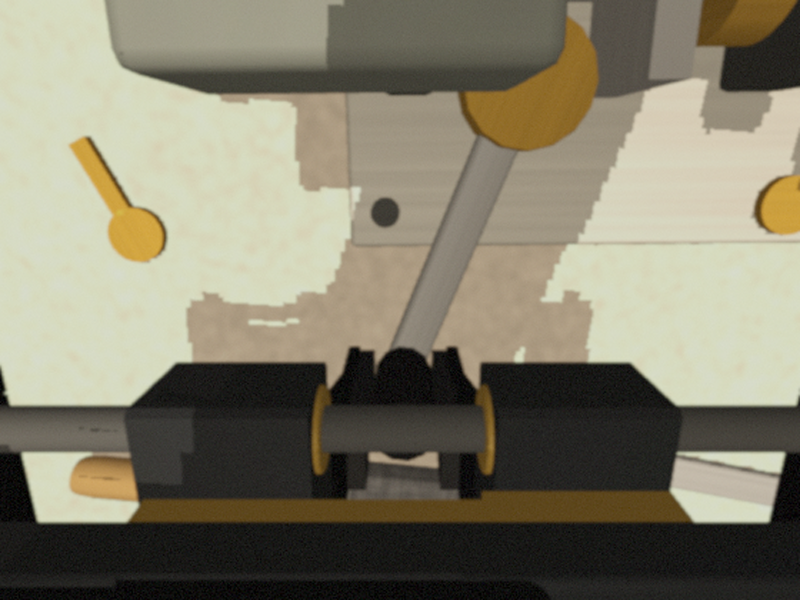

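wD shows the grip held at (403,375) and the base plate edge level in the view, confirming the yaw. Now swing the lever.

```bash
python3 - <<'E'
from h import *
from cell import robot
P=np.array([.5193,-.0271,0]);L=.1140
pos=lambda a,h:P+L*(np.sin(a)*MX-np.cos(a)*MY)+[0,0,h]
for a in np.linspace(-.383,.36,11)[1:]:
    robot.move_linear(pos(a,.063),velocity=.06)
    f=robot.current_force(); print(round(a,2),f)
    if np.linalg.norm(f)>30: break
robot.sleep(.2)
d=robot.current_eef_pos()-P; print("angle",np.arctan2(d@MX,-(d@MY)),np.hypot(d@MX,d@MY),robot.current_time_s())
E
```

```text
-0.31 [ 2.8512 -3.0508 -0.6673]
-0.23 [ 5.8375 -3.5152 -3.1265]
-0.16 [ 5.9834 -3.3412 -3.5336]
-0.09 [ 6.3996 -3.7023 -2.2298]
-0.01 [ 5.4183 -2.2253 -2.703 ]
0.06 [ 4.5785 -2.8281 -0.1495]
0.14 [ 4.8502 -2.2559  1.177 ]
0.21 [ 4.3072 -2.0582  2.8242]
0.29 [ 1.057  -3.4642  5.0402]
0.36 [ 0.8332 -2.7669  6.3753]
angle 0.35808660773561574 0.11417164787625 22.4167
```

```bash
python3 - <<'E'
from h import *
from cell import robot
robot.grip(.05); p=robot.current_eef_pos()
robot.move_linear([*p[:2],.20],velocity=.2)
z=(MX-[0,0,1])/np.sqrt(2); o=ori(z,-MY); tcp=np.array([.5119,-.1172,.0616])+.0086*MX
q=tcp-.12*z
robot.movep([q[0]+.03,q[1],.24],o); robot.grip(.06)
robot.move_linear(q,velocity=.25); robot.move_linear(tcp,velocity=.12)
print(robot.current_force()); robot.grip(.015,30); robot.sleep(.2)
print(robot.current_gripper_width(),robot.current_force(),robot.current_time_s())
feel(+1); a=feel(-1,lim=27)
print(robot.current_force(),robot.current_eef_pos())
E
```

```text
[-0.8027 -0.6008 -0.0136]
0.022990344723741098 [-0.9942  0.1883  0.641 ] 28.1583
feel 1 [(np.float64(-149.4), np.float64(-1.6)), (np.float64(-148.22), np.float64(-2.2)), (np.float64(-147.1), np.float64(-1.5)), (np.float64(-146.41), np.float64(-3.0)), (np.float64(-146.42), np.float64(-7.8)), (np.float64(-146.4), np.float64(-10.8)), (np.float64(-146.38), np.float64(-14.9))] t 29.9083
feel -1 [(np.float64(-147.22), np.float64(13.0)), (np.float64(-147.62), np.float64(17.2)), (np.float64(-149.16), np.float64(17.2)), (np.float64(-150.36), np.float64(17.3)), (np.float64(-150.52), np.float64(21.2)), (np.float64(-150.54), np.float64(23.2)), (np.float64(-150.63), np.float64(28.2))] t 31.6917
[-2.3691 13.4197  0.6927] [ 0.5112 -0.109   0.0616]
```

```bash
python3 - <<'E'
from h import *
from cell import robot
robot.grip(.06)
z=R.from_rotvec(robot.current_orientation()).as_matrix()[:,2]
robot.move_linear(robot.current_eef_pos()-.12*z,velocity=.15)
robot.movep([.47,-.12,.27],ori([0,0,-1],[1,0,0])); robot.sleep(.3); shot("wE")
print(robot.current_force(),robot.current_time_s())
E
```

```text
[ 0.1335  0.6181 -0.5342] 35.4083
```

View pics/wE.png

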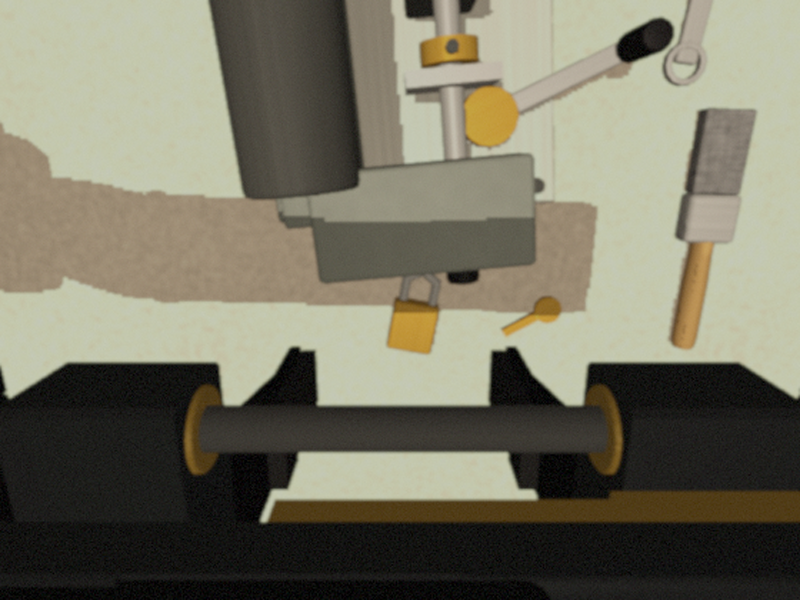

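wE shows the thrust plate (about (453,80)) against the cam (490,115) with a small gap to the collar. The lever is swung and free, and the padlock, key, brush and wrench are where they were.

```bash
python3 -c "
from cell import job
print(job.finish_job())"
```

```text
the job is handed in; nothing more can be done
None
```

The job is done and handed in: end float was about 12.6 mm at first and 4.1 mm after the lever swing (proved by feel, in then out), the shaft is left out against the cam with knob and lever let go, and the last wrist picture shows the padlock, the key off the knob end, the brush and the wrench unmoved; the key on the base plate, oil bottle and tin were out of that view.

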